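# Tip the sorting tray of nuts into the white bit case

## Task

Pick up the yellow sorting tray by its black handle, carry it with the four steel nuts still in it over to the open white case, and tip it so that all four nuts slide into the deep half of the case (not its flat lid). Then set the empty tray down flat on the bench and let go. Leave the dark grey tub, the case and the other things where they stand.

Things in the scene. Friction and masses are not known exactly. Their poses are not given: they have to be found in the camera images.
- tray: Yellow plastic sorting tray, 114 long (x) by 92 wide (y), floor 4 thick, about 150 g. Walls 4 thick, to 24 above the bench, along both sides and at the rear (+x); the front (-x) is open, with no lip: pieces slide out there. A flat black handle plate rises from the middle of the rear wall, leaning back (see tray_grip). Origin: centre of the underside, z up.
- tray_grip (a point): Where to pinch the handle plate front to back: at (70.7, 0, 55.2) mm in the tray's frame, axes as the tray's. The plate is 12 thick, 40 wide (along y), 70 long; its foot is at (55, 0, 12), its top at (79, 0, 78): it leans back 20 degrees, its long direction is (0.342, 0, 0.940).
- tray_lip (a point): Middle of the tray's open front edge, on the upper face of its floor: at (-57, 0, 4) mm in the tray's frame.
- white_case: White plastic bit case, opened flat. The deep half is an open box 150 (x) by 160 (y), 45 high, walls 4, floor 5 or less; the origin is the centre of its underside, z up. The shallow lid (150 by 160, 16 high) lies folded right back on the bench on its +x side, centred at x=+154. 500 g, loose.
- grey_tub: Dark grey plastic tub of red wall plugs, 150 (x) by 160 (y), 45 high, loose; not the target. It stands beside the white case, either side of it. Origin: centre of the underside.
- rivet_jar: Glass jam jar of rivets with a metal cap, 74 diameter, 100 high. Origin: centre of the underside.
- hex_keys: Chrome hex key set standing in a black holder, 35 (x) by 90 (y), about 100 high. Origin: centre of the underside.
- mallet: Blue mallet lying down: head 60 diameter, 100 long (along x), handle 24 diameter running 260 to -y. Origin: on the bench under the head's centre.
- nut0_center (a point): Centre of a steel hex nut, 24 across the flats, 13 thick, 16 hole, 33 g; it starts lying flat in the tray.
- nut1_center (a point): Centre of a steel hex nut, 24 across the flats, 13 thick, 16 hole, 33 g; it starts lying flat in the tray.
- nut2_center (a point): Centre of a steel hex nut, 24 across the flats, 13 thick, 16 hole, 33 g; it starts lying flat in the tray.
- nut3_center (a point): Centre of a steel hex nut, 24 across the flats, 13 thick, 16 hole, 33 g; it starts lying flat in the tray.
There are look-alikes about, which are no part of the job. What is shaped like the part that bears nut2_center but red is not meant. What is shaped like the part that bears nut3_center but orange is not meant.

How it is judged:
On the way, in this order (a step that is already met when the one before it is completed fails the run):
1. the lifted tray's open edge is over or close to the deep half of the white case (within 120 mm of its centre), all four nuts still in the tray (horizontal distance between tray_lip and white_case below 0.12 m and height (world z) of tray_grip above 0.085 m and x of nut0_center in the frame of tray between -0.06 and 0.06 m and y of nut0_center in the frame of tray between -0.046 and 0.046 m and z of nut0_center in the frame of tray between 0 and 0.035 m and x of nut1_center in the frame of tray between -0.06 and 0.06 m and y of nut1_center in the frame of tray between -0.046 and 0.046 m and z of nut1_center in the frame of tray between 0 and 0.035 m and x of nut2_center in the frame of tray between -0.06 and 0.06 m and y of nut2_center in the frame of tray between -0.046 and 0.046 m and z of nut2_center in the frame of tray between 0 and 0.035 m and x of nut3_center in the frame of tray between -0.06 and 0.06 m and y of nut3_center in the frame of tray between -0.046 and 0.046 m and z of nut3_center in the frame of tray between 0 and 0.035 m), for 0.1 s.
2. all four nuts are in the deep half of the white case while the tray is tipped more than 0.35 rad (angle between tray's own z axis and vertical above 0.35 rad and x of nut0_center in the frame of white_case between -0.075 and 0.075 m and y of nut0_center in the frame of white_case between -0.08 and 0.08 m and z of nut0_center in the frame of white_case between 0 and 0.045 m and x of nut1_center in the frame of white_case between -0.075 and 0.075 m and y of nut1_center in the frame of white_case between -0.08 and 0.08 m and z of nut1_center in the frame of white_case between 0 and 0.045 m and x of nut2_center in the frame of white_case between -0.075 and 0.075 m and y of nut2_center in the frame of white_case between -0.08 and 0.08 m and z of nut2_center in the frame of white_case between 0 and 0.045 m and x of nut3_center in the frame of white_case between -0.075 and 0.075 m and y of nut3_center in the frame of white_case between -0.08 and 0.08 m and z of nut3_center in the frame of white_case between 0 and 0.045 m), for 0.1 s.
At the end, for the whole second after the job is handed in: All four nuts lie inside the deep half of the white case, their centres within its 150 by 160 mm outline and below its 45 mm rim; the tray stands flat on the bench (tilt under 0.08 rad, underside within 6 mm of the bench), released and at rest (x of nut0_center in the frame of white_case between -0.075 and 0.075 m and y of nut0_center in the frame of white_case between -0.08 and 0.08 m and z of nut0_center in the frame of white_case between 0 and 0.045 m and x of nut1_center in the frame of white_case between -0.075 and 0.075 m and y of nut1_center in the frame of white_case between -0.08 and 0.08 m and z of nut1_center in the frame of white_case between 0 and 0.045 m and x of nut2_center in the frame of white_case between -0.075 and 0.075 m and y of nut2_center in the frame of white_case between -0.08 and 0.08 m and z of nut2_center in the frame of white_case between 0 and 0.045 m and x of nut3_center in the frame of white_case between -0.075 and 0.075 m and y of nut3_center in the frame of white_case between -0.08 and 0.08 m and z of nut3_center in the frame of white_case between 0 and 0.045 m and linear speed of tray below 0.02 m/s and angle between tray's own z axis and vertical below 0.08 rad and height (world z) of tray between -0.006 and 0.006 m); the robot touches nothing.
It fails at once if the white case is shoved more than 40 mm (distance of white_case from where it was at the start of the episode above 0.04 m).
It fails at once if the grey tub is shoved more than 40 mm (distance of grey_tub from where it was at the start of the episode above 0.04 m).
It fails at once if the jar, hex keys or mallet are moved more than 30 mm (distance of any of rivet_jar, hex_keys, mallet from where it was at the start of the episode above 0.03 m).
It also fails if it takes over 56 s, if anything falls off the work surface, if the arm or the gripper's body presses on something with over 40 N, if the wrist force passes 120 N, or if a joint passes its speed limit or range.

## Robot

A 6-joint arm with a two-finger parallel gripper is mounted at the origin on the work surface. World frame = base frame: x ahead of the robot, y to its left, z up, the work surface at z = 0. Lengths are in m, angles in rad, forces in N, time in s.
With the tool pointing down it reaches from about 0.15 to 0.775 m from the base axis. Payload 6.1 kg.
Tool frame: the origin (TCP) lies midway between the tips of the shut fingers; the grasp point (between the pads) lies 19 mm behind it (env.grip_point_offset is the distance from the TCP to the grasp point, in m); z points along the fingers, y is the line along which they close (so a half turn about z gives the same grasp; the last joint's range is limited). The gripper opens to 85 mm and grips with 20 to 120 N. Pads are 22 mm wide; open, the fingers measure 114 mm over their backs; the gripper's body (76 mm by 85 mm) begins 54 mm behind the grasp point. The pads swing forward as they close: fully open they stand 13 mm farther back than shut.
Start: joints at [-1.116, 0.126, -0.04, 1.405, 0, 1.571], TCP at [0.231, -0.472, 0.231] pointing down, gripper open.
Joint ranges: [-2.72, 2.72], [-0.95, 1.95], [-1.27, 1.35], [-1.78, 2.02], [-1.46, 1.47], [-3.14, 3.14]. Speed limits (rad/s): [2.39, 2.39, 3.01, 3.14, 3.14, 3.14].

## Interface

Orientations are given as a 3x3 rotation matrix whose columns are the frame's x, y, z axes.
In Python, from station import env gives the robot as it stands. The module is installed in compiled form; this text tells all that it offers.
- The arm moves only by the tool apply_moves, never from a script. Its arguments are lists of equal length, an entry for each row: "travel": the shift along the tool's x, y, z each as a share of 0.4 m, from -1 to 1, a list of three; "turn": the turn about the tool's z as a share of 2 rad, from -1 to 1. In form: {"travel": [[dx, dy, dz], ...], "turn": [turn, ...]}. A call has 1 to 10 rows; each row is the pose to reach, as a shift and turn from the pose commanded when the call began, along the tool's axes at that moment; what a row does not reach only later rows make up. A row lasts 1/12 s, in which the tool goes at most 41.7 mm and 7.16 degrees, less where a joint would pass 70% of its speed; a pose out of reach is approached as far as the arm can. A call with a number of a shift or a turn outside -1 to 1 is refused whole. A call with a gripper value outside its range is refused whole. "grip" is the opening, from 0 (shut) to 1 (fully open), set as the call begins (left out, the last holds). The fingers move at their own pace and stop on an object; the grip force is fixed at half the most. Time passes only in rows, so rows that repeat a pose let the fingers close. It gives the time, the measured TCP pose, the force, the opening and the grip force at its end, in the units of the state.
- env.get_state(): the state, without advancing time (a new reading comes with each control period).
- env.grab_frame(name): name is "side" or "top" or "wrist"; returns a dict with "img" (480x640x3 uint8, red, green, blue), "mtx" (3x3 intrinsics, pixels), "extrinsics" (4x4, takes a point from camera to world coordinates); the wrist camera has in their place "mount" (4x4, takes a point from camera to tool coordinates, whose origin is the TCP and whose axes are the flange's). Camera axes: x right, y up, looking along -z (the intrinsics and any distortion apply to the point x, -y, -z); pixel columns grow to the right and rows downward; lengths in m; the calibration is good to about 2 mm. A picture is of the moment at which its call begins: read the wrist's pose just before it. There is no depth.
- env.close_job(): hands the job in; it is judged then, once.
The state is a dict: "clock": time; "joint_pos": joint angles; "qd": joint speeds; "joint_efforts": joint torques, N m; "tcp_pos": TCP position; "eef_rot": TCP orientation; "force": force on the tool from outside, world axes, zero at the start; "torque": the same for the moment, N m; "opening": opening from 0.0 (shut) to 1.0 (fully open); "finger_force": force on a finger pad.
Only numpy, scipy, OpenCV 4.12 (cv2) and the standard library are available. Lean on these libraries where they do the work, as an engineer would, in place of code of your own. Each camera call takes 0.05 s, during which the arm holds its last target. There are 200 camera calls.

## Working session

There is one attempt and no reset: what is moved stays moved. The work goes in short steps, Python scripts to look and compute and a tool call to move; the robot and the scene stay as the last step left them, time stands still between calls to the robot, and variables do not carry over. Pictures are saved under pics/ and viewed, at most 10 in all, crops included, and the job is handed in when it is done.

Besides the shell and the picture viewer there is one more tool, called after "Request:" as name(argument=value, ...) on one line, values as JSON. apply_moves: Moves the arm, as the interface text tells. Shift numbers are shares of 0.4 m and turn numbers shares of 2 rad, none past 1 either way. Its arguments: {"type":"object","properties":{"travel":{"type":"array","items":{"type":"array","items":{"type":"number","minimum":-1,"maximum":1}}},"turn":{"type":"array","items":{"type":"number","minimum":-1,"maximum":1}},"grip":{"type":"number"}},"required":["travel","turn"]}

```bash
mkdir -p pics
python3 - <<'E'
from station import env
import cv2,numpy as np
np.set_printoptions(precision=4,suppress=True)
s=env.get_state();print(s['clock'],s['tcp_pos'],s['eef_rot'],s['opening'])
for n in('top','side'):
    f=env.grab_frame(n);cv2.imwrite(f'pics/{n}0.png',f['img'][:,:,::-1]);print(n,{k:v for k,v in f.items() if k!='img'})
E
```

```text
0.0 [ 0.2305 -0.4713  0.2305] [[ 0.8983  0.4393 -0.0007]
 [ 0.4393 -0.8983  0.0014]
 [ 0.     -0.0016 -1.    ]] 1.0010738127595848
top {'mtx': array([[623.6127,   0.    , 321.0259],
       [  0.    , 623.6127, 231.2362],
       [  0.    ,   0.    ,   1.    ]]), 'extrinsics': array([[-0.0212,  0.9921, -0.1238,  0.431 ],
       [-0.9998, -0.0203,  0.0089, -0.0296],
       [ 0.0063,  0.1239,  0.9923,  1.3108],
       [ 0.    ,  0.    ,  0.    ,  1.    ]])}
side {'mtx': array([[615.8443,   0.    , 317.2044],
       [  0.    , 615.8443, 239.2966],
       [  0.    ,   0.    ,   1.    ]]), 'extrinsics': array([[-0.9763,  0.1643, -0.141 ,  0.4507],
       [-0.2165, -0.7492,  0.6259,  0.6595],
       [-0.0028,  0.6416,  0.767 ,  0.9046],
       [ 0.    ,  0.    ,  0.    ,  1.    ]])}
```

View pics/top0.png

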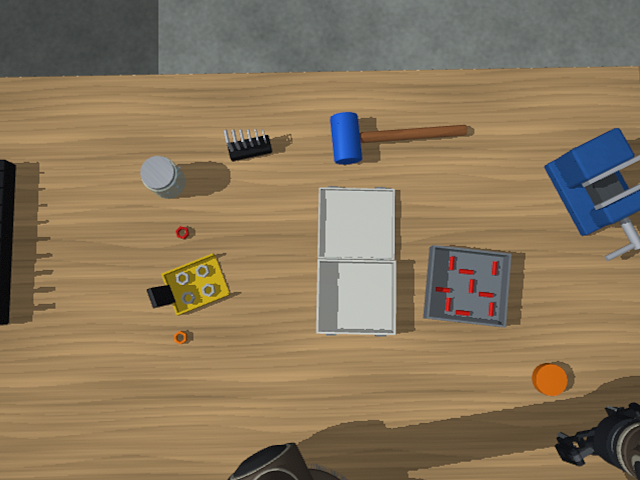

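View pics/side0.png

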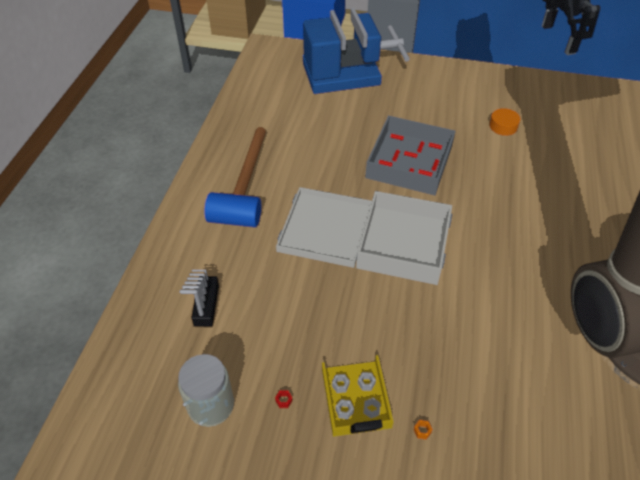

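Top view: the tray's handle is at about (160,296) and its open front faces right. The deep half of the case is at cols 318-396, rows 260-333, with the lid above it (+x). The tool can only yaw, so the tray has to pivot about a side-to-side pinch or tip over the case rim. I'll enlarge next.

Run:
```python
import cv2,numpy as np
t=cv2.imread('pics/top0.png')
r=lambda a:cv2.resize(a,None,fx=4,fy=4,interpolation=cv2.INTER_CUBIC)
cv2.imwrite('pics/c1.png',np.hstack([r(t[220:370,140:240]),r(t[200:350,305:405])]))
s=cv2.imread('pics/side0.png')
cv2.imwrite('pics/c2.png',np.hstack([r(s[320:470,310:410]),r(s[170:320,355:455])]))
```

```text
(no output)
```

View pics/c1.png

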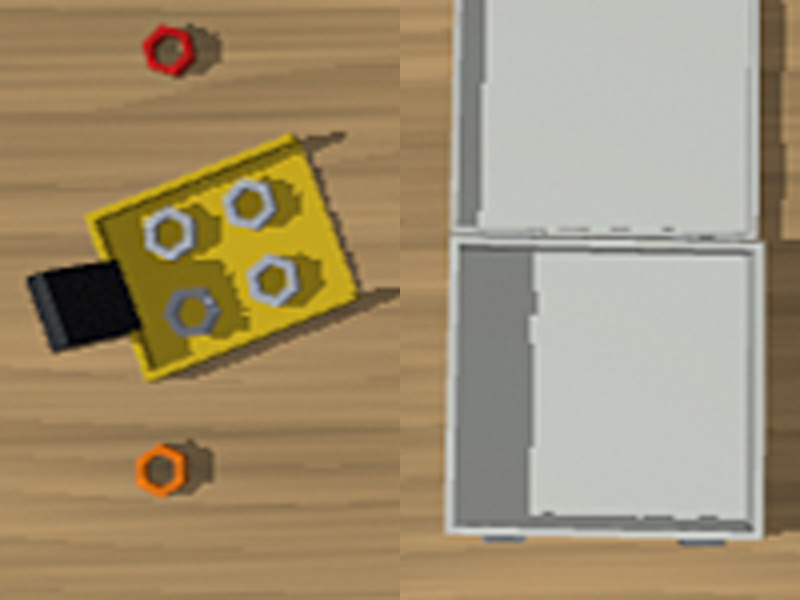

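View pics/c2.png

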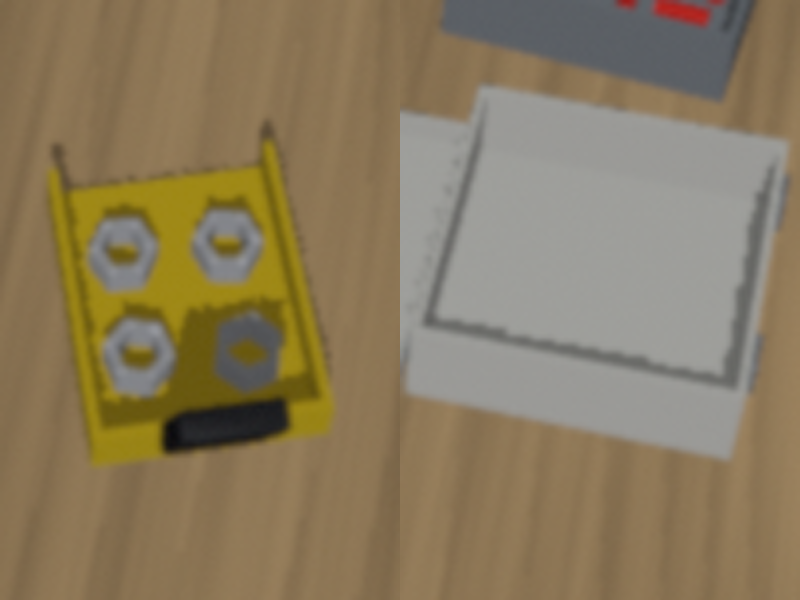

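```bash
cat > h.py <<'E'
import cv2,numpy as np
from scipy.optimize import least_squares
np.set_printoptions(precision=4,suppress=True)
G=np.diag([1,-1,-1.])
TOP=(np.array([[623.6127,0,321.0259],[0,623.6127,231.2362],[0,0,1]]),np.array([[-0.0212,0.9921,-0.1238,0.431],[-0.9998,-0.0203,0.0089,-0.0296],[0.0063,0.1239,0.9923,1.3108]]))
SIDE=(np.array([[615.8443,0,317.2044],[0,615.8443,239.2966],[0,0,1]]),np.array([[-0.9763,0.1643,-0.141,0.4507],[-0.2165,-0.7492,0.6259,0.6595],[-0.0028,0.6416,0.767,0.9046]]))
def proj(c,P):
    K,E=c; p=(np.atleast_2d(P)-E[:,3])@E[:,:3]@G@K.T
    return p[:,:2]/p[:,2:]
def place(v,L):  # v = x,y,yaw
    c,s=np.cos(v[2]),np.sin(v[2]); L=np.atleast_2d(L)/1000.
    return L@np.array([[c,-s,0],[s,c,0],[0,0,1]]).T+[v[0],v[1],0]
def fit(obs,v0):  # obs: (cam, local mm, px)
    f=lambda v:np.concatenate([(proj(c,place(v,l))-p).ravel() for c,l,p in obs])
    r=least_squares(f,v0,loss='soft_l1'); return r.x,f(r.x).reshape(-1,2)
E
python3 - <<'E'
from h import *
q=lambda p,o:np.array(p)/4+o
t=lambda *p:q(p,(140,220)); w=lambda *p:q(p,(205,200))
ts=lambda *p:q(p,(310,320)); ws=lambda *p:q(p,(255,170))
o=[(TOP,(57,-46,24),t(90,215)),(TOP,(-57,-46,24),t(293,135)),(TOP,(57,46,24),t(150,380)),(TOP,(-57,46,24),t(358,296)),
(SIDE,(57,-46,24),ts(92,430)),(SIDE,(57,46,24),ts(330,403)),(SIDE,(-57,-46,24),ts(52,170)),(SIDE,(-57,46,24),ts(265,138))]
for oo in(o[:4],o):
    v,r=fit(oo,[.35,.25,1.9]);print(v,np.degrees(v[2]));print(r)
print('handle',proj(TOP,place(v,[(85,-20,76),(85,20,76),(73,20,80),(73,-20,80)]))*4-np.array([140,220])*4)
print('grip',place(v,(70.7,0,55.2)))
o=[(TOP,(75,80,45),w(450,240)),(TOP,(75,-80,45),w(764,242)),(TOP,(-75,-80,45),w(764,538)),(TOP,(-75,80,45),w(447,534)),
(SIDE,(75,80,45),ws(413,325)),(SIDE,(-75,80,45),ws(738,388)),(SIDE,(75,-80,45),ws(480,87)),(SIDE,(-75,-80,45),ws(788,140))]
for oo in(o[:4],o):
    v,r=fit(oo,[.35,-.05,0]);print('case',v);print(r)
E
```

```text
[0.4875 0.2187 1.9352] 110.87973211859368
[[-0.6461 -0.0977]
 [ 0.412  -0.8285]
 [ 0.0058  0.4305]
 [ 0.1598  0.3369]]
[0.4878 0.2219 1.9272] 110.42099146272534
[[-2.1231 -0.4646]
 [-0.9054 -0.7843]
 [-1.8232  0.1937]
 [-1.5039  0.5166]
 [-0.1179 -0.0659]
 [ 1.0973 -1.5347]
 [-1.07   -2.9158]
 [ 2.0588 -1.9946]]
handle [[ 19.4809 277.2238]
 [ 46.95   353.3294]
 [ 67.9476 344.2038]
 [ 40.3259 267.9236]]
grip [[0.4631 0.2882 0.0552]]
case [ 0.4539 -0.1099 -0.0321]
[[-0.0963 -0.67  ]
 [ 0.0121 -0.2773]
 [ 0.3104  0.3654]
 [-0.2178  0.5065]]
case [ 0.4541 -0.109  -0.0346]
[[-0.4641 -0.8763]
 [-0.3579 -0.288 ]
 [-0.2515  0.3525]
 [-0.7777  0.292 ]
 [-0.4144 -0.5581]
 [ 2.1521  0.2284]
 [-0.0226 -2.8812]
 [ 0.0845 -2.268 ]]
```

Request:
apply_moves(travel=[[0.68, -0.72, 0], [0.68, -0.72, 0], [0.68, -0.72, 0], [0.68, -0.72, 0], [0.68, -0.72, 0], [0.68, -0.72, 0], [0.68, -0.72, 0], [0.68, -0.72, 0], [0.68, -0.72, 0], [0.68, -0.72, 0]], turn=[-0.37, -0.37, -0.37, -0.37, -0.37, -0.37, -0.37, -0.37, -0.37, -0.37])

```text
clock: 0.93
tcp_pos: [0.3485, -0.0901, 0.2312]
eef_rot: [[0.365, 0.931, 0.0], [0.931, -0.365, 0.001], [0.001, -0.0, -1.0]]
force: [-0.3, -0.5, 0.8]
opening: 1.0
finger_force: 0.0
```

```bash
cat >> h.py <<'E'
def go(target,yaw=None):  # target tcp xyz, yaw of tool x (deg) -> shares
    from station import env
    s=env.get_state(); R=np.array(s['eef_rot']); d=R.T@(np.array(target)-s['tcp_pos'])/.4
    a=np.degrees(np.arctan2(R[1,0],R[0,0])); t=0 if yaw is None else -np.radians((yaw-a+180)%360-180)/2
    print('t',round(s['clock'],2),'tcp',s['tcp_pos'],'yaw',a,'F',s['force'],'open',s['opening'],'q',s['joint_pos']); print('travel',d,'turn',t,'rows',np.linalg.norm(d)*.4/.0417,abs(t)*2/.125)
E
python3 -c "
from h import *
go(place((.4877,.22,1.931),(72,0,150))[0],110.7)"
```

```text
t 0.93 tcp [ 0.3485 -0.0901  0.2312] yaw 68.61462402373473 F [-0.2648 -0.502   0.8072] open 0.9996567084599323 q [-0.2539 -0.1862 -0.3409  1.4161  0.0011  1.6901]
travel [ 0.9823 -0.0792  0.2041] turn -0.36726418886277584 rows 9.65374866328097 5.8762270218044135
```

Request:
apply_moves(travel=[[0.982, -0.079, 0.2], [0.982, -0.079, 0.2], [0.982, -0.079, 0.2], [0.982, -0.079, 0.2], [0.982, -0.079, 0.2], [0.982, -0.079, 0.2], [0.982, -0.079, 0.2], [0.982, -0.079, 0.2], [0.982, -0.079, 0.2], [0.982, -0.079, 0.2]], turn=[-0.367, -0.367, -0.367, -0.367, -0.367, -0.367, -0.367, -0.367, -0.367, -0.367])

```text
clock: 1.77
tcp_pos: [0.4634, 0.2868, 0.1496]
eef_rot: [[-0.352, 0.936, -0.001], [0.936, 0.352, -0.0], [0.0, -0.001, -1.0]]
force: [0.6, -0.3, -0.5]
opening: 0.999
finger_force: 0.0
```

Request:
apply_moves(travel=[[0, 0, 0], [0, 0, 0]], turn=[0, 0])

```text
clock: 1.93
tcp_pos: [0.4627, 0.2846, 0.1498]
eef_rot: [[-0.353, 0.936, -0.002], [0.936, 0.353, -0.002], [-0.001, -0.003, -1.0]]
force: [0.1, -0.6, 1.3]
opening: 1.0
finger_force: 0.0
```

```bash
python3 -c "
from h import *
from station import env
go(place((.4877,.22,1.931),(72,0,150))[0],110.7)
f=env.grab_frame('wrist');print(repr(f['mtx']),repr(f['mount']));cv2.imwrite('pics/w1.png',f['img'][:,:,::-1])"
```

```text
t 1.93 tcp [0.4627 0.2846 0.1498] yaw 110.64986592103956 F [ 0.1116 -0.5902  1.3313] open 1.0002127945830852 q [ 0.5514  0.1742 -0.1613  1.2381 -0.0001  1.7618]
travel [ 0.007   0.0015 -0.0006] turn -0.0004375023726572458 rows 0.0685758917723911 0.007000037962515933
array([[385.6005,   0.    , 320.795 ],
       [  0.    , 385.6005, 245.4879],
       [  0.    ,   0.    ,   1.    ]]) array([[-0.0009,  0.949 ,  0.3152,  0.0804],
       [ 1.    ,  0.0008,  0.0002,  0.0002],
       [-0.    ,  0.3152, -0.949 , -0.1427],
       [ 0.    ,  0.    ,  0.    ,  1.    ]])
```

View pics/w1.png

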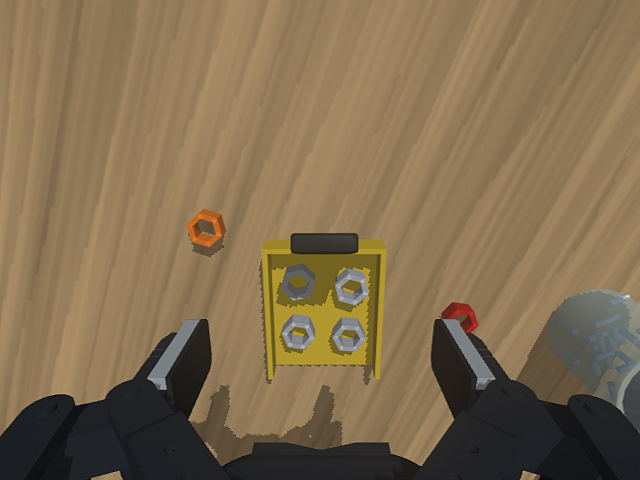

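```bash
cat >> h.py <<'E'
WK=np.array([[385.6005,0,320.795],[0,385.6005,245.4879],[0,0,1]])
WM=np.array([[-.0009,.949,.3152,.0804],[1,.0008,.0002,.0002],[0,.3152,-.949,-.1427],[0,0,0,1]])
def wcam(pos,R):
    T=np.eye(4);T[:3,:3]=R;T[:3,3]=pos; return (WK,(T@WM)[:3])
E
python3 -c "
from h import *
from station import env
s=env.get_state();c=wcam(s['tcp_pos'],s['eef_rot'])
o=[(c,(57,46,24),(261.5,242)),(c,(57,-46,24),(386,241)),(c,(-57,46,24),(269,381)),(c,(-57,-46,24),(379,379)),(c,(85,20,76),(291,234)),(c,(85,-20,76),(358,233))]
for oo in (o[:4],o):
  v,r=fit(oo,[.4877,.22,1.931]);print(v,np.degrees(v[2]));print(r)
"
```

```text
[0.4873 0.2243 1.9337] 110.79051015266106
[[-0.4558  1.2095]
 [ 0.4094  1.7433]
 [-0.5757 -6.8453]
 [ 0.6403 -5.1323]]
[0.4892 0.2198 1.9335] 110.78206738733563
[[ 0.027   7.4822]
 [ 0.2137  8.0427]
 [-0.2026 -1.9049]
 [ 0.479  -0.172 ]
 [-0.8424 -0.923 ]
 [ 0.3044 -0.1727]]
```

```bash
python3 -c "
from h import *
go(place((.4882,.2205,1.9325),(71.5,0,36))[0],110.73)"
```

```text
t 1.98 tcp [0.4627 0.2836 0.1504] yaw 110.57613636840411 F [ 0.0967 -0.7235  0.6787] open 0.9982935971079696 q [ 0.5499  0.1725 -0.162   1.2385 -0.0002  1.7616]
travel [0.0089 0.0043 0.2861] turn -0.0013427134852119881 rows 2.7458764208975714 0.02148341576339181
```

Request:
apply_moves(travel=[[0.008, 0.004, 0.1], [0.008, 0.004, 0.2], [0.008, 0.004, 0.25], [0.008, 0.004, 0.286], [0.008, 0.004, 0.286], [0.008, 0.004, 0.286]], turn=[0, 0, 0, 0, 0, 0])

```text
clock: 2.48
tcp_pos: [0.4633, 0.2858, 0.0371]
eef_rot: [[-0.349, 0.937, -0.001], [0.937, 0.349, -0.001], [-0.0, -0.001, -1.0]]
force: [0.3, -0.5, 0.1]
opening: 1.003
finger_force: 0.0
```

Request:
apply_moves(travel=[[0, 0, 0], [0, 0, 0], [0, 0, 0], [0, 0, 0], [0, 0, 0], [0, 0, 0], [0, 0, 0], [0, 0, 0]], turn=[0, 0, 0, 0, 0, 0, 0, 0], grip=0.0)

```text
clock: 3.15
tcp_pos: [0.4643, 0.2875, 0.0383]
eef_rot: [[-0.351, 0.937, 0.002], [0.937, 0.351, 0.001], [0.0, 0.002, -1.0]]
force: [-0.6, -0.8, 7.7]
opening: 0.454
finger_force: 60.3
```

Request:
apply_moves(travel=[[0, 0, -0.01], [0, 0, -0.02], [0, 0, -0.03], [0, 0, -0.03], [0, 0, -0.03]], turn=[0, 0, 0, 0, 0])

```text
clock: 3.57
tcp_pos: [0.4638, 0.2872, 0.049]
eef_rot: [[-0.35, 0.937, 0.0], [0.937, 0.35, 0.0], [0.0, 0.0, -1.0]]
force: [-0.3, 0.3, -3.2]
opening: 0.461
finger_force: 60.7
```

```bash
python3 -c "
from h import *
from station import env
go([.5,.2,.2])
r=lambda a:cv2.resize(a,None,fx=3.2,fy=4,interpolation=cv2.INTER_CUBIC)
a=env.grab_frame('side')['img'][300:450,300:425,::-1];b=env.grab_frame('top')['img'][210:360,125:250,::-1]
cv2.imwrite('pics/l1.png',np.hstack([r(a),r(b)]))"
```

```text
t 3.57 tcp [0.4638 0.2872 0.049 ] yaw 110.51525216091432 F [-0.2778  0.2787 -3.1741] open 0.46107358960806255 q [ 0.5545  0.2263 -0.3252  1.019   0.0001  1.7672]
travel [-0.2359  0.0085 -0.3774] turn 0 rows 4.2702502982135835 0.0
```

View pics/l1.png

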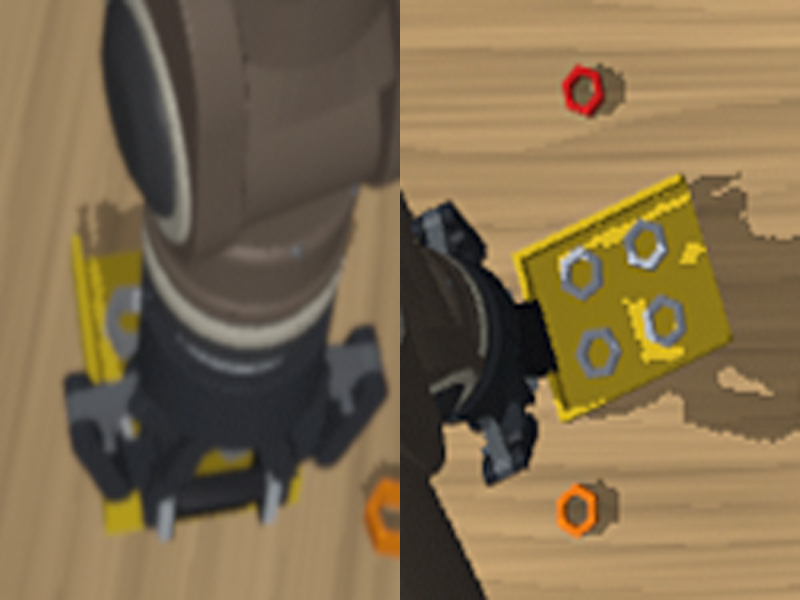

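Request:
apply_moves(travel=[[0, 0, -0.01], [0, 0, -0.03], [0, 0, -0.055], [0, 0, -0.085], [0, 0, -0.115], [0, 0, -0.145], [0, 0, -0.175], [0, 0, -0.2], [0, 0, -0.215], [0, 0, -0.22]], turn=[0, 0, 0, 0, 0, 0, 0, 0, 0, 0])

```text
clock: 4.5
tcp_pos: [0.4643, 0.2875, 0.1386]
eef_rot: [[-0.35, 0.937, 0.002], [0.937, 0.35, 0.001], [0.0, 0.002, -1.0]]
force: [0.4, 0.0, -2.3]
opening: 0.46
finger_force: 60.7
```

```bash
python3 -c "
from h import *
go([.4581,.0144,.137],88.1)"
```

```text
t 4.5 tcp [0.4643 0.2875 0.1386] yaw 110.51172849805397 F [ 0.3573  0.0131 -2.3172] open 0.45965686668764233 q [ 0.5544  0.1788 -0.1805  1.2091  0.      1.7672]
travel [-0.634  -0.2538  0.0032] turn 0.19557922667704272 rows 6.550662981817654 3.1292676268326836
```

Request:
apply_moves(travel=[[-0.006, -0.003, 0], [-0.019, -0.008, 0], [-0.038, -0.015, 0], [-0.063, -0.025, 0], [-0.092, -0.037, 0], [-0.12, -0.048, 0], [-0.149, -0.06, 0], [-0.178, -0.071, 0], [-0.203, -0.081, 0], [-0.216, -0.086, 0]], turn=[0.002, 0.006, 0.012, 0.02, 0.028, 0.037, 0.046, 0.055, 0.063, 0.067])

```text
clock: 5.33
tcp_pos: [0.4616, 0.1923, 0.137]
eef_rot: [[-0.219, 0.976, 0.0], [0.976, 0.219, -0.0], [-0.0, 0.0, -1.0]]
force: [0.8, -0.3, -3.0]
opening: 0.461
finger_force: 60.8
```

```bash
python3 -c "
from h import *
go([.4581,.0144,.137],88.1)"
```

```text
t 5.33 tcp [0.4616 0.1923 0.137 ] yaw 102.67739926504463 F [ 0.8469 -0.2611 -3.0188] open 0.46068232112396595 q [ 0.395   0.0962 -0.2801  1.1946 -0.0003  1.7445]
travel [-0.4321 -0.1062  0.0002] turn 0.12721180677641508 rows 4.2681641936328045 2.0353889084226413
```

Request:
apply_moves(travel=[[-0.009, -0.002, 0], [-0.022, -0.005, 0], [-0.043, -0.011, 0], [-0.069, -0.017, 0], [-0.097, -0.024, 0], [-0.125, -0.031, 0], [-0.153, -0.038, 0], [-0.181, -0.045, 0], [-0.201, -0.049, 0], [-0.212, -0.052, 0]], turn=[0.003, 0.006, 0.013, 0.02, 0.029, 0.037, 0.045, 0.053, 0.059, 0.062])

```text
clock: 6.17
tcp_pos: [0.4603, 0.1054, 0.137]
eef_rot: [[-0.098, 0.995, 0.0], [0.995, 0.098, -0.0], [-0.0, 0.0, -1.0]]
force: [0.7, -0.0, -2.9]
opening: 0.462
finger_force: 60.7
```

```bash
python3 -c "
from h import *
go([.4581,.0144,.137],88.1)"
```

```text
t 6.17 tcp [0.4603 0.1054 0.137 ] yaw 95.59829298523023 F [ 0.7382 -0.0477 -2.8826] open 0.46247783025812844 q [ 0.2253  0.0442 -0.3364  1.19   -0.0002  1.6984]
travel [-0.226  -0.0277 -0.0001] turn 0.0654349504357312 rows 2.183699198768492 1.0469592069716993
```

Request:
apply_moves(travel=[[-0.009, -0.001, 0], [-0.025, -0.003, 0], [-0.05, -0.006, 0], [-0.079, -0.01, 0], [-0.108, -0.013, 0], [-0.138, -0.017, 0], [-0.167, -0.021, 0], [-0.194, -0.024, 0], [-0.215, -0.027, 0], [-0.226, -0.028, 0]], turn=[0.003, 0.007, 0.014, 0.023, 0.031, 0.04, 0.048, 0.056, 0.062, 0.065])

```text
clock: 7.0
tcp_pos: [0.4581, 0.0144, 0.1369]
eef_rot: [[0.032, 0.999, -0.0], [0.999, -0.032, -0.0], [-0.0, 0.0, -1.0]]
force: [-0.5, 0.0, -3.7]
opening: 0.456
finger_force: 60.7
```

```bash
python3 -c "
from h import *
from station import env
go([.4581,.0144,.137],88.1)
r=lambda a:cv2.resize(a,(400,600),interpolation=cv2.INTER_CUBIC)
a=env.grab_frame('side')['img'][110:335,310:460,::-1];b=env.grab_frame('top')['img'][190:340,240:340+0,::-1];b=env.grab_frame('top')['img'][195:360,290:400,::-1]
cv2.imwrite('pics/l2.png',np.hstack([r(a),r(b)]))"
```

```text
t 7.0 tcp [0.4581 0.0144 0.1369] yaw 88.15100665992144 F [-0.5426  0.0198 -3.7194] open 0.45627756066845376 q [ 0.0316  0.0183 -0.3635  1.1891 -0.0002  1.6346]
travel [-0.      0.0001 -0.0002] turn 0.0004451170780369662 rows 0.002223831560022238 0.007121873248591459
```

View pics/l2.png

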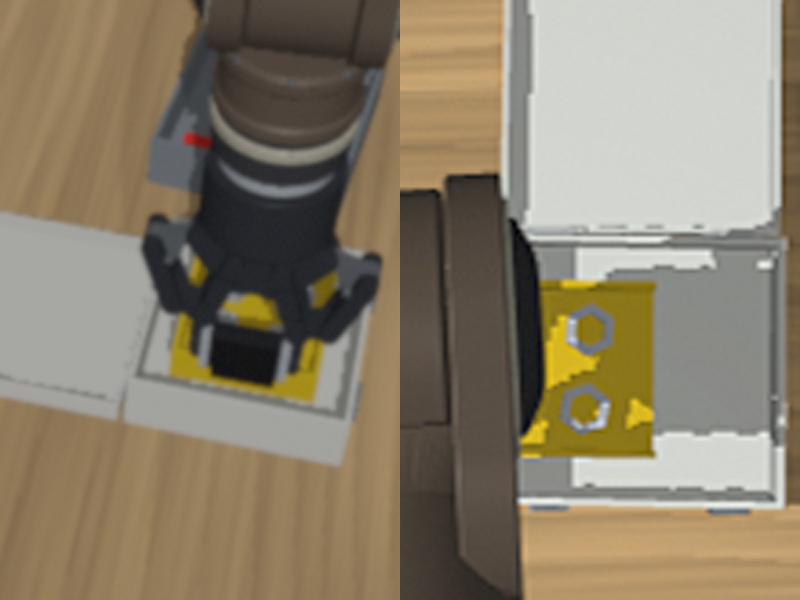

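Request:
apply_moves(travel=[[0, 0, 0.005], [0, 0, 0.015], [0, 0, 0.03], [0, 0, 0.05], [0, 0, 0.07], [0, 0, 0.09], [0, 0, 0.105], [0, 0, 0.115], [0, 0, 0.122], [0, 0, 0.125]], turn=[0, 0, 0, 0, 0, 0, 0, 0, 0, 0])

```text
clock: 7.98
tcp_pos: [0.458, 0.0158, 0.0864]
eef_rot: [[0.03, 1.0, -0.001], [1.0, -0.03, -0.0], [-0.0, -0.001, -1.0]]
force: [0.3, 0.2, -1.7]
opening: 0.459
finger_force: 60.7
```

Request:
apply_moves(travel=[[0, 0, 0.002], [0, 0, 0.005], [0, 0, 0.007], [0, 0, 0.01], [0, 0, 0.01]], turn=[0, 0, 0, 0, 0])

```text
clock: 8.4
tcp_pos: [0.4584, 0.0158, 0.0833]
eef_rot: [[0.03, 1.0, 0.001], [1.0, -0.03, 0.0], [0.0, 0.001, -1.0]]
force: [0.1, 0.6, -1.4]
opening: 0.462
finger_force: 61.0
```

Request:
apply_moves(travel=[[0, 0, 0], [0, 0, 0], [0, 0, 0], [0, 0, 0], [0, 0, 0], [0, 0, 0], [0, 0, 0], [0, 0, 0]], turn=[0, 0, 0, 0, 0, 0, 0, 0], grip=0.62)

```text
clock: 9.07
tcp_pos: [0.4582, 0.0158, 0.0829]
eef_rot: [[0.03, 1.0, 0.0], [1.0, -0.03, -0.0], [-0.0, 0.0, -1.0]]
force: [0.4, -0.0, 0.1]
opening: 0.619
finger_force: 0.0
```

```bash
python3 -c "
from h import *
from station import env
go([.4581,.0144,.137],88.1)
r=lambda a:cv2.resize(a,(400,600),interpolation=cv2.INTER_CUBIC)
a=env.grab_frame('side')['img'][140:320,340:460,::-1];b=env.grab_frame('top')['img'][195:360,290:400,::-1]
cv2.imwrite('pics/l3.png',np.hstack([r(a),r(b)]))"
```

```text
t 9.07 tcp [0.4582 0.0158 0.0829] yaw 88.28154532472479 F [ 0.358  -0.0014  0.1089] open 0.6194767128680346 q [ 0.0344  0.0462 -0.4567  1.0679 -0.0001  1.6352]
travel [-0.0034 -0.0001 -0.1353] turn 0.0015842818290249657 rows 1.2980804289423875 0.025348509264399452
```

View pics/l3.png

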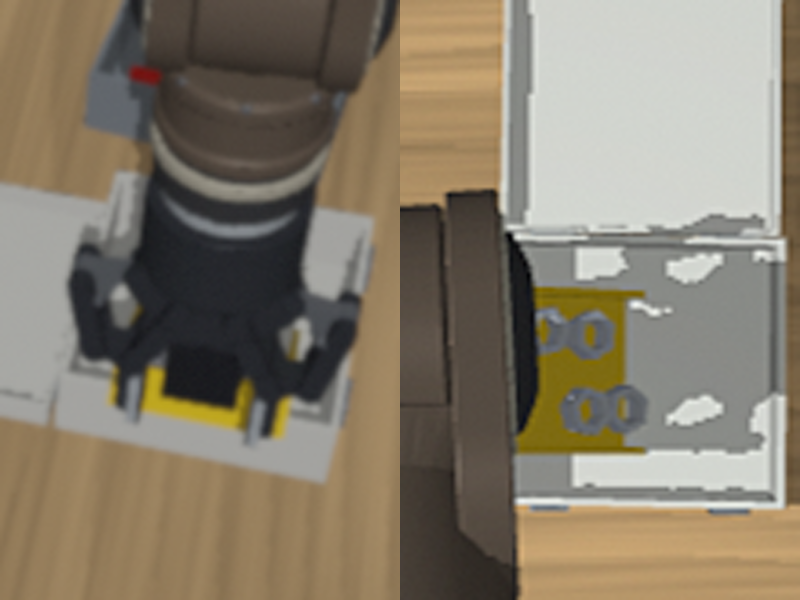

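Request:
apply_moves(travel=[[0, 0, 0], [0, 0, 0], [0, 0, 0], [0, 0, 0], [0, 0, 0], [0, 0, 0]], turn=[0, 0, 0, 0, 0, 0])

```text
clock: 9.67
tcp_pos: [0.4582, 0.0158, 0.0829]
eef_rot: [[0.03, 1.0, -0.0], [1.0, -0.03, -0.0], [-0.0, -0.0, -1.0]]
force: [-0.6, -0.3, -0.3]
opening: 0.618
finger_force: 0.0
```

```bash
cat >> h.py <<'E'
def ascii(name,r0,r1,c0,c1,st=1):
    from station import env
    img=env.grab_frame(name)['img'].copy(); cv2.imwrite('pics/a.png',img[:,:,::-1])
    h=cv2.cvtColor(img,cv2.COLOR_RGB2HSV)[r0:r1:st,c0:c1:st].astype(int)
    y=(h[...,0]>18)&(h[...,0]<35)&(h[...,1]>150); b=(h[...,2]<60); bl=(h[...,1]>35)&(h[...,0]>100)&(h[...,0]<130)
    for i,row in enumerate(h): print(r0+i*st,''.join('Y' if y[i,j] else '#' if b[i,j] else 'n' if bl[i,j] else '.' if h[i,j,2]>170 else ',' for j in range(h.shape[1])))
E
python3 -c "
from h import *
ascii('top',270,324,320,372)"
```

```text
270 ######,,,,,,,,,,,,............,,,,,,,,,,,,,.........
271 ######,,,,,,,,,,,,......,,,,,,,,,,,,,,,,,,,,,,......
272 ######,,,,,,,,,,,,,,,,,,,,,,,,,,,,,,,,,,,,,,,,,,..,.
273 ######,,,,,,,,,,,,,,,,,,,,,,,,,,,,,,,,,,,,,,,,,,,,,,
274 #######YYYYYYYYYYYYY,,,,,,,,,,,,,,,,,,,,,,,,,,,,,,,,
275 #######YYYYYYYYYYYYYYYYYYYYYYYYYYYYYY,,,,,,,,,,,,,,,
276 #######YYYYYYYYYYYYYYYYYYYYYYYYYYYYYY,,,,,,,,,,,,,,,
277 #######YYYYYYYYYYYYYYYYYYYYYYYYY,,,,,,,,,,,,,,,,,,,,
278 ,######YYYYYYYYYYYYYYYYYYYYYYYY,,....,,,,,,,,,,,,,,,
279 ,######YY,,,,YYYYYYYYYYYYYYYYYYY,......,,,,,,,,,,,,,
280 ,######,,nnn,,YYYYYYY,,,,,YYYYYY,,,,,,.......,,,,,,,
281 ,######,,,,,,,,YYYY,,nnnn,,YYYYY,,,,,,....,,,,,,,,,,
282 ,######,,,,,,,,,Y,,n,,,,,,,,YYYY,,,,,,,,,,,,,,,,,,,,
283 ,######,,Y,n,,,,,n,,,,,,,,n,,YYY,,,,,,,,,,,,,,,,,,,,
284 ,######,,Y,,,,,,,,,,,,,,,,,n,YYY,,,,,,,,,,,,,,,,,,,,
285 ,######YYYY,,,,,,,,,,YY,,,,,,YYY,,,,,,,,,,,,,,,,,,,,
286 ,######YYYY,,,,,,,,,,YY,,,,,,YYY,,,,,,,,,,,,,,,,,,,,
287 ,######,YY,,,,,,,,,,,YY,,,,,,YYY,,,,,,,,,,,,,,,,,,,,
288 ,######n,Y,n,,,,,,,,,YY,n,,n,YYY,,,,,,,,,,,,,,,,,,,,
289 ,######n,,,,,
[... 1277 characters left out ...]
,,,,,,,..,,....,
312 ,,##YYYYYYYYYYY,,,,,,,,,,,,,,n,,,,,,,,,,,,,,,,,,,,,,
313 ,,##YYYYYYYYYYYY,,,,,,,,,,YY,,,,,,,,,,,,,,,,,,,,,,,,
314 ,,,YYYYYYYYYYYYYYYYY,,,,,YYYYYY,,,,,,,,,,,,,,,,,,,,,
315 ,,YYYYYYYYYYYYYYYYYYYYYYYYYYYYY,,,,,,,,,,,,,,,,,,,,,
316 ,,YYYYYYYYYYYYYYYYYYYYYYYYYYYYY,,,,,,,,,,,,,,,,,,,,,
317 ,,,YYYYYYYYYYYYYYYYYYYYYYYYYYYY,,,,,,,,,,,,,,,,,,,,,
318 ,,,YYYYYYYYYYYYYYYYYYYYYYYYYYYYYYYYYY,,,,,,,,,,,,,,,
319 ,,,Y,,,,,,,,,,,,,,,,,,,,,,,,,,,,,,,,,,.............,
320 ,,,,,,,,,,,,,,,,,...................................
321 ,,,,,,,,,,,,,,,,,...................................
322 ,,,,,,,,,,,,,,,,,...................................
323 ,,,,,,,,,,,,,,,,,...................................
```

The tray tipped to about 29° with its lip on the case floor, but the nuts stay put on friction. I'll fit the tilted pose, re-grip there, move forward and pull the tray out from under the nuts.

```bash
cat >> h.py <<'E'
def place6(v,L): # x,y,z,yaw,tilt(front down)
    L=np.atleast_2d(L)/1000.; c,s=np.cos(v[4]),np.sin(v[4])
    L=L@np.array([[c,0,-s],[0,1,0],[s,0,c]]).T
    c,s=np.cos(v[3]),np.sin(v[3])
    return L@np.array([[c,-s,0],[s,c,0],[0,0,1]]).T+v[:3]
def fit6(obs,v0):
    f=lambda v:np.concatenate([(proj(c,place6(v,l))-p).ravel() for c,l,p in obs])
    r=least_squares(f,v0,loss='soft_l1'); return r.x,f(r.x).reshape(-1,2)
E
python3 -c "
from h import *
o=[(TOP,(-57,-46,24),(357,275)),(TOP,(-57,46,24),(357,319)),(TOP,(-57,-42,4),(351.7,278)),(TOP,(-57,42,4),(351,318)),
(SIDE,(57,46,0),(424,271.1)),(SIDE,(57,-46,0),(372.4,261.5))]
v,r=fit6(o,[.455,-.055,.03,1.538,.5]);print(v,np.degrees(v[4]));print(r)
print('lip',place6(v,(-57,0,4)),'grip',place6(v,(71.7,0,58)),'top',place6(v,(79,0,78)),'rim',place6(v,[(20,0,0),(30,0,0)]))
print(proj(SIDE,place6(v,[(85,20,76),(85,-20,76)])))
go([.4581,.0144,.137],88.1)
"
```

```text
[ 0.4554 -0.0538  0.0168  1.5409  0.6321] 36.21890222631812
[[ 0.2548  0.2779]
 [ 0.1904  0.5882]
 [-0.503  -0.4753]
 [ 0.0908 -0.5071]
 [ 0.3651  0.3487]
 [-0.2999 -0.2682]]
lip [[ 0.4539 -0.1021 -0.0137]] grip [[ 0.4561 -0.0302  0.1059]] top [[ 0.4559 -0.0361  0.1264]] rim [[ 0.4559 -0.0376  0.0286]
 [ 0.4561 -0.0296  0.0345]]
[[416.7397 229.8366]
 [392.961  225.4368]]
t 9.72 tcp [0.4582 0.0158 0.0829] yaw 88.28398325103484 F [-0.1048  0.3334  0.5061] open 0.6186411976583712 q [ 0.0344  0.0462 -0.4567  1.0679  0.      1.6352]
travel [-0.0034 -0.0001 -0.1352] turn 0.001605556749540662 rows 1.2975504527648594 0.02568890799265059
```

```bash
python3 -c "
from h import *
go([.4570,-.0195,.097],88.2)"
```

```text
t 9.72 tcp [0.4582 0.0158 0.0829] yaw 88.28398325103484 F [-0.1048  0.3334  0.5061] open 0.6186411976583712 q [ 0.0344  0.0462 -0.4567  1.0679  0.      1.6352]
travel [-0.0882 -0.0003 -0.0352] turn 0.0007328921235435468 rows 0.9114379710579252 0.011726273976696748
```

Request:
apply_moves(travel=[[0, 0, -0.035], [0, 0, -0.035], [-0.03, 0, -0.035], [-0.06, 0, -0.035], [-0.088, 0, -0.035], [-0.088, 0, -0.035]], turn=[0, 0, 0, 0, 0, 0], grip=0.75)

```text
clock: 10.22
tcp_pos: [0.4571, -0.0208, 0.0967]
eef_rot: [[0.032, 0.999, 0.0], [0.999, -0.032, -0.001], [-0.001, 0.0, -1.0]]
force: [0.1, -0.6, 0.0]
opening: 0.751
finger_force: 0.0
```

Request:
apply_moves(travel=[[0, 0, 0], [0, 0, 0], [0, 0, 0], [0, 0, 0], [0, 0, 0], [0, 0, 0]], turn=[0, 0, 0, 0, 0, 0], grip=0.0)

```text
clock: 10.72
tcp_pos: [0.4571, -0.0194, 0.0969]
eef_rot: [[0.03, 1.0, -0.0], [1.0, -0.03, -0.0], [-0.0, -0.0, -1.0]]
force: [-0.6, -1.7, -0.7]
opening: 0.459
finger_force: 60.1
```

Request:
apply_moves(travel=[[0, 0, -0.01], [0, 0, -0.02], [0, 0, -0.03], [0, 0, -0.03]], turn=[0, 0, 0, 0])

```text
clock: 11.05
tcp_pos: [0.4576, -0.0192, 0.1098]
eef_rot: [[0.03, 1.0, 0.001], [1.0, -0.03, 0.0], [0.0, 0.001, -1.0]]
force: [0.7, -0.1, -3.6]
opening: 0.46
finger_force: 60.7
```

Request:
apply_moves(travel=[[-0.01, 0, 0], [-0.03, 0, 0], [-0.055, 0, 0], [-0.08, 0, 0], [-0.105, 0, 0], [-0.125, 0, 0], [-0.125, 0, 0], [-0.125, 0, 0]], turn=[0, 0, 0, 0, 0, 0, 0, 0])

```text
clock: 11.72
tcp_pos: [0.4555, -0.0701, 0.1088]
eef_rot: [[0.032, 1.0, -0.0], [1.0, -0.032, 0.0], [0.0, -0.0, -1.0]]
force: [-0.3, 0.4, -3.3]
opening: 0.46
finger_force: 60.7
```

Request:
apply_moves(travel=[[0.07, 0, -0.042], [0.155, 0, -0.093], [0.155, 0, -0.093], [0.155, 0, -0.093], [0.155, 0, -0.093], [0.155, 0, -0.093]], turn=[0, 0, 0, 0, 0, 0])

```text
clock: 12.22
tcp_pos: [0.4571, -0.0077, 0.1455]
eef_rot: [[0.03, 1.0, -0.001], [1.0, -0.03, -0.0], [-0.0, -0.001, -1.0]]
force: [0.4, -0.4, -2.1]
opening: 0.458
finger_force: 61.4
```

```bash
python3 -c "
from h import *
go([.4570,-.0195,.097],88.2)
ascii('top',264,330,318,398)"
```

```text
t 12.22 tcp [ 0.4571 -0.0077  0.1455] yaw 88.26811785867433 F [ 0.4364 -0.3538 -2.0599] open 0.45815949648187454 q [-0.0168  0.0137 -0.3491  1.209  -0.0002  1.5842]
travel [-0.0293  0.0008  0.1212] turn 0.0005944404566375946 rows 1.1964762202264956 0.009511047306201514
264 ,,,,#,,,,,,,,,,,,,,,,,,,####,...........................................,,,,,,,,
265 ,,,,#,,,,,,,,,,,,,,,,,,,####,...........................................,,,,,,,,
266 ,,,,#,,,,,,,,,,,,,,,,,,,#####,............................................,,..,,
267 ,,,,#,,,,,,,,,,,,,,,,,,,#####,............................................,,..,,
268 ,,,,#,,,,,,,,,,,,,,,,,,,#####,............,,,,,,,,.......................,,,..,,
269 ,,,,#,,,,,,,,,,,,,,,,,,,######,..,,,,,,,,,,,,,,,,,,,,..,,................,,,..,,
270 ,,,,#,,,,,,,,,,,,,,,,,,,######,.,,,,,,,,,,,,,,,,,,,,,,,,,,,,.............,,,..,,
271 ,,,,#,,,,,,,,,,,,,,,,,,,,#####,,,,,,,,,,,,,,,,,,,,,,,,,,,,,,,,,...,,,,,,,,,,.,,,
272 ,,,,#,,,,,,,,,,,,,,,,,,,,#####,,,,,,,,,,,,,,,,,,,,,,,,,,,,,,,,,,,,,,,,,,,,,,,,,,
273 ,,,,#,,,,,,,,,,,,,,,,,,,,#####,,,,,,,,,,,,,,,,,,,,,,,,,,,,,,,
[... 4079 characters left out ...]
..............,...,,
322 ,,,,,,,,,,,,,,,,,,,,,,,,..................................................,...,,
323 ,,,,,,,,,,,,,,,,,,,,,,,,..................................................,...,,
324 ,,,,,,,,,,,,,,,,,,,,,,,,..................................................,...,,
325 ,,,,,,,,,,,,,,,,,,,,,,,,..................................................,...,,
326 ,,,,,#,,,,,,,,,,,,,,,,,,..................................................,...,,
327 ,,,,,#,,,,,,,,,,,,,,,,,,..................................................,...,,
328 ,,,,,#,,,,,,,,,,,,,,,,,,,,................................................,...,,
329 ,,,,,#,,,,,,,,,,,,,,,,,,,,,,,,,,,,,,,,,,,,,,,,..,,,,,,,,......,,,,,.......,...,,
```

```bash
python3 -c "
from h import *
from station import env
r=lambda a:cv2.resize(a,(400,600),interpolation=cv2.INTER_CUBIC)
a=env.grab_frame('side')['img'][140:320,340:460,::-1];b=env.grab_frame('top')['img'][225:360,310:400,::-1]
cv2.imwrite('pics/l4.png',np.hstack([r(a),r(b)]))"
```

```text
(no output)
```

View pics/l4.png

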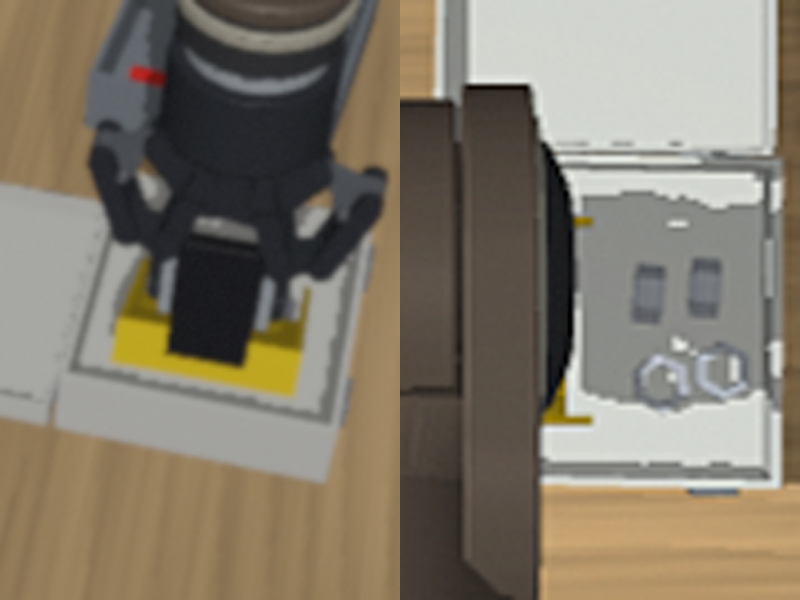

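Request:
apply_moves(travel=[[0, 0, -0.04], [0, 0, -0.08], [0, 0, -0.11], [0.05, 0, -0.11], [0.12, 0, -0.11], [0.2, 0, -0.11], [0.28, 0, -0.11], [0.36, 0, -0.11], [0.44, 0.02, -0.11], [0.52, 0.03, -0.11]], turn=[0, 0, 0, 0, 0, 0, 0, 0, 0, 0])

```text
clock: 13.2
tcp_pos: [0.476, 0.201, 0.1898]
eef_rot: [[0.031, 1.0, 0.0], [1.0, -0.031, -0.0], [-0.0, 0.0, -1.0]]
force: [1.6, -0.8, -2.2]
opening: 0.458
finger_force: 61.3
```

Request:
apply_moves(travel=[[0.05, 0, 0], [0.1, 0, 0.02], [0.12, 0, 0.08], [0.12, 0, 0.14], [0.12, 0, 0.18], [0.12, 0, 0.2], [0.12, 0, 0.21], [0.12, 0, 0.21]], turn=[0, 0, 0, 0, 0, 0, 0, 0])

```text
clock: 13.87
tcp_pos: [0.477, 0.2475, 0.1055]
eef_rot: [[0.031, 1.0, -0.001], [1.0, -0.031, -0.001], [-0.001, -0.001, -1.0]]
force: [0.2, 0.2, -1.5]
opening: 0.456
finger_force: 61.3
```

Request:
apply_moves(travel=[[0, 0, 0.01], [0, 0, 0.02], [0, 0, 0.03], [0, 0, 0.04], [0, 0, 0.05], [0, 0, 0.06], [0, 0, 0.07], [0, 0, 0.08], [0, 0, 0.08]], turn=[0, 0, 0, 0, 0, 0, 0, 0, 0])

```text
clock: 14.62
tcp_pos: [0.4822, 0.2545, 0.0803]
eef_rot: [[0.028, 1.0, 0.012], [1.0, -0.028, 0.014], [0.015, 0.012, -1.0]]
force: [0.9, 16.4, 21.8]
opening: 0.46
finger_force: 63.1
```

Request:
apply_moves(travel=[[0.02, 0, 0], [0.04, 0, 0], [0.06, 0, 0.01], [0.075, 0, 0.02], [0.085, 0, 0.03], [0.09, 0, 0.04], [0.095, 0, 0.05], [0.095, 0, 0.05]], turn=[0, 0, 0, 0, 0, 0, 0, 0])

```text
clock: 15.28
tcp_pos: [0.4783, 0.2878, 0.0535]
eef_rot: [[0.029, 1.0, -0.0], [1.0, -0.029, 0.003], [0.003, -0.0, -1.0]]
force: [-0.2, 3.3, 4.6]
opening: 0.457
finger_force: 62.1
```

Request:
apply_moves(travel=[[0.005, 0, 0.01], [0.01, 0, 0.02], [0.012, 0, 0.028], [0.014, 0, 0.036], [0.014, 0, 0.036]], turn=[0, 0, 0, 0, 0])

```text
clock: 15.7
tcp_pos: [0.4788, 0.2936, 0.0395]
eef_rot: [[0.029, 1.0, 0.0], [1.0, -0.029, 0.004], [0.004, 0.0, -1.0]]
force: [0.0, 4.6, 3.5]
opening: 0.459
finger_force: 62.5
```

Request:
apply_moves(travel=[[0, 0, 0], [0, 0, 0], [0, 0, 0], [0, 0, 0], [0, 0, 0], [0, 0, 0], [0, 0, 0], [0, 0, 0]], turn=[0, 0, 0, 0, 0, 0, 0, 0], grip=1.0)

```text
clock: 16.37
tcp_pos: [0.4785, 0.2916, 0.0397]
eef_rot: [[0.03, 1.0, -0.0], [1.0, -0.03, 0.0], [0.0, -0.0, -1.0]]
force: [-0.4, -0.0, -0.7]
opening: 0.999
finger_force: 0.0
```

Request:
apply_moves(travel=[[0, 0, -0.05], [0, 0, -0.1], [0, 0, -0.2], [0, 0, -0.3], [0, 0, -0.4], [0, 0, -0.4], [0, 0, -0.4]], turn=[0, 0, 0, 0, 0, 0, 0])

```text
clock: 16.95
tcp_pos: [0.4798, 0.2925, 0.2029]
eef_rot: [[0.03, 1.0, 0.005], [1.0, -0.03, 0.003], [0.003, 0.005, -1.0]]
force: [-0.1, 0.0, -1.0]
opening: 1.0
finger_force: 0.0
```

```bash
python3 -c "
from h import *
from station import env
go([.4570,-.0195,.097],88.2)
a=env.grab_frame('side')['img'][170:470,270:470,::-1];b=env.grab_frame('top')['img'][190:390,140:400,::-1]
cv2.imwrite('pics/l5.png',np.hstack([cv2.resize(a,(350,525)),cv2.resize(b,(450,525))]))"
```

```text
t 16.95 tcp [0.4798 0.2925 0.2029] yaw 88.27952170963418 F [-0.093   0.0063 -0.988 ] open 0.9996559425557214 q [ 0.5474  0.192  -0.0233  1.3495  0.      2.1483]
travel [-0.7823 -0.035   0.262 ] turn 0.000693957829965657 rows 7.920294976526767 0.011103325279450512
```

View pics/l5.png

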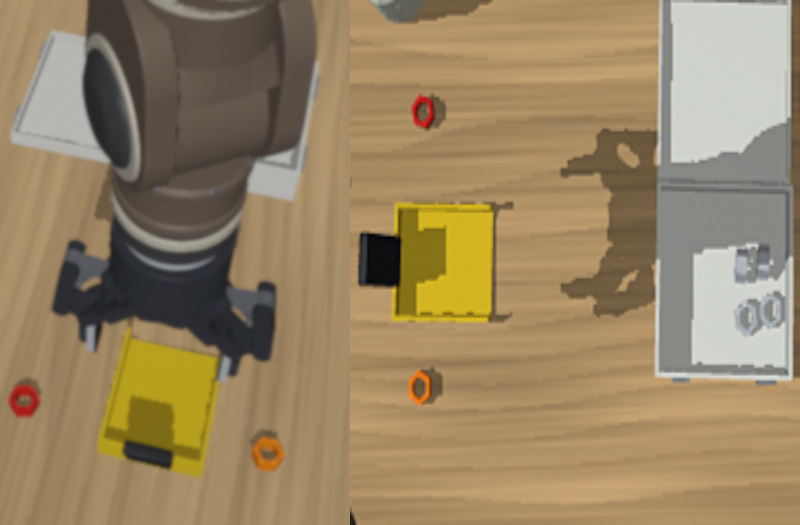

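The tray is empty and flat on the bench with the gripper clear of it. All four nuts are in the deep half of the case, around (745-775, 260-315) in this picture.

```bash
python3 -c "
from station import env
print(env.close_job())"
```

```text
the job is handed in; nothing more can be done
None
```

The job is handed in at about 17 s, though no verdict came back: in the last pictures all four nuts lie in the deep half of the white case, and the empty tray stands flat on the bench, released.

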